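Slide the cupboard door shut on the salt

TASK

The low cupboard on the worktop stands open at both ends. Slide shut the door at the end where the salt shaker stands, fully home against the frame. Leave the other door open as it is, and do not disturb the salt shaker or the egg cup inside.

Things in the scene. Friction and masses are not known exactly. Their poses are not given: they have to be found in the camera images.
- cupboard: Fixed low dark wooden cupboard, 100 mm deep (x), 470 wide (y), 135 high, solid top. Origin: centre of its underside; x from front to back (away from the robot), y to its left end as the robot sees it. Two pale wooden doors, each half the width, slide along y in its front (x = -0.050), the right one 13 mm further back. Both are part open, leaving a gap at each end.
- salt_shaker_center (a point): Centre (half-way up) of the salt shaker: round white body with a grey domed cap, 42 mm across, 74 mm tall, standing on the cupboard's 12 mm thick floor behind the gap at one end, the left or the right.
- egg_cup_center (a point): Centre (half-way up) of the cream footed egg cup, 49 mm across, 60 mm tall, standing in the same way behind the gap at the other end.
- door_left (a joint): The left pale wooden door. Value in m: 0 = fully closed, its left edge against the left end of the frame; grows as the door slides right (towards the middle) and opens, up to 0.090. It starts 0.050 to 0.085 open. Pushed slowly it resists with 2 to 3 N, and it stays where it is left.
- door_right (a joint): The right pale wooden door. Value in m: 0 = fully closed, its right edge against the right end of the frame; grows as the door slides left (towards the middle) and opens, up to 0.090. It starts 0.050 to 0.085 open. Pushed slowly it resists with 2 to 3 N, and it stays where it is left.
- door_left_handle (a point): Centre of the left door's handle, an upright dark wooden fin near the door's left edge: 12 mm thick along the track, 58 mm tall, top 17 mm below the cupboard's top, clear on both sides. Point 19 mm in front of the cupboard's front, 16 mm behind the fin's free edge; axes as the cupboard's. Closing pushes it left (cupboard +y); door closed, it is at cupboard (+0.203 y, 0.089 z).
- door_right_handle (a point): Centre of the right door's handle, an upright dark wooden fin near the door's right edge: 12 mm thick along the track, 58 mm tall, top 17 mm below the cupboard's top, clear on both sides. Point 19 mm in front of the cupboard's front, 16 mm behind the fin's free edge; axes as the cupboard's. Closing pushes it right (cupboard -y); door closed, it is at cupboard (-0.203 y, 0.089 z).
Things that resemble listed ones, but are neither listed nor needed, are in the scene too. Leave any black look-alike of the part that bears salt_shaker_center alone.

How it is judged (in metres and radians):
At the end, for the whole second after the job is handed in: The door at the salt shaker's end is closed to within 10 mm of the frame and at rest; the other door is still open, within 20 mm of where it was; the salt shaker and the egg cup stand upright (within 10 degrees) within 20 mm of where they were (((y of salt_shaker_center in the frame of cupboard above 0 m and value of joint door_left below 0.01 m and velocity of joint door_left between -0.01 and 0.01 m/s) or (y of salt_shaker_center in the frame of cupboard below 0 m and value of joint door_right below 0.01 m and velocity of joint door_right between -0.01 and 0.01 m/s)) and distance of each of salt_shaker_center, egg_cup_center from where it was at the start of the episode below 0.02 m and angle between each of salt_shaker_center, egg_cup_center's own z axis and vertical below 0.17 rad); the robot touches nothing.
It fails at once if the other door is moved by more than 20 mm ((y of salt_shaker_center in the frame of cupboard above 0 m and distance of door_right_handle from where it was at the start of the episode above 0.02 m) or (y of salt_shaker_center in the frame of cupboard below 0 m and distance of door_left_handle from where it was at the start of the episode above 0.02 m)).
It also fails if it takes over 29 s, if anything falls off the work surface, if the arm or the gripper's body presses on something with over 40 N, if the wrist force passes 120 N, or if a joint passes its speed limit or range.

ROBOT

A 6-joint arm with a two-finger parallel gripper is mounted at the origin on a cart in front of the work surface, level with it; the furniture and walls round the work are solid. World frame = base frame: x ahead of the robot, y to its left, z up, the work surface at z = 0. Lengths are in m, angles in degrees, forces in N, time in s.
With the tool pointing down it reaches from about 0.375 to 0.9 m from the base axis. Payload 3.1 kg.
Tool frame: the origin (TCP) lies between the finger pads; the fingertips stand 11 mm ahead of it and the grasp point (between the pads) lies 8 mm behind it; x points along the fingers, y is the direction in which the jaws open and shut, and the axes are right-handed (so a half turn about x gives the same grasp; the last joint's range is limited). The gripper opens to 87 mm and grips with 3 to 60 N. Pads are 19 mm wide; open, the fingers measure 117 mm over their backs; the gripper's body (75 mm by 190 mm) begins 51 mm behind the grasp point.
Start: joints at [61.049, 30.224, 82.088, -0, 67.689, -10.227], TCP at [0.201, 0.592, 0.234] pointing down, gripper open.
Joint ranges: [-176.69, 176.69], [-43.24, 126.21], [12.49, 139.97], [-82, 262], [0, 151.66], [-163.58, 163.58]. Speed limits (degrees/s): [159.86, 159.86, 180, 180, 180, 180].

INTERFACE

Orientations are given as a 3x3 rotation matrix whose columns are the frame's x, y, z axes.
In Python, from rig import bot gives the robot as it stands.
- The arm moves only by the shell command python3 -m inch 'ROWS' [OPENING]. ROWS is a JSON object of lists of equal length, an entry for each row: "dp": the shift along the tool's x, y, z in mm, a list of three; "yaw": the turn about the tool's x in degrees. In form: {"dp": [[tx, ty, tz], ...], "yaw": [yaw, ...]}. A call has 1 to 20 rows; each row shifts and turns the commanded pose from where the row before left it, along the tool's axes as they then stand; what a row does not reach is not made up. A row lasts 1/12 s, in which the tool goes at most 41.7 mm and 7.16 degrees, less where a joint would pass 70% of its speed; a pose out of reach is approached as far as the arm can. A call is refused whole if a number of a shift passes 41.7 or a number of a turn 7.16, either way. A call with a gripper value outside its range is refused whole. OPENING is the finger opening in mm, from 0 to 87, set as the call begins (- or left out, the last holds). The fingers move at their own pace and stop on an object; the grip force is fixed at half the most. Time passes only in rows, so rows that do not move let the fingers close. It gives the time, the measured TCP pose, the force and the opening at its end, in the units of the state.
- bot.read_state(): the state, without advancing time (a new reading comes with each control period).
- bot.capture(name): name is "side" or "top"; returns a dict with "color" (420x560x3 uint8, red, green, blue), "intrinsics" (3x3 intrinsics, pixels), "k1" (the pictures are not rectified: a ray, as slopes to the right and down, at radius r is drawn at 1 + k1 r^2 times it, then the intrinsics apply), "pose" (4x4, takes a point from camera to world coordinates). Camera axes: x right, y down, z forward; pixel columns grow to the right and rows downward; lengths in m; the calibration is good to about 2 mm. A picture is of the moment at which its call begins. There is no depth.
- bot.hand_in(): hands the job in, once; it reports no verdict.
The state is a dict: "time_s": time; "joint_positions": joint angles; "qvel": joint speeds; "tau": joint torques, N m; "position": TCP position; "tcp_rot": TCP orientation; "force": force on the tool from outside, world axes, zero at the start; "moment": the same for the moment, N m; "opening": opening from 0.0 (shut) to 1.0 (fully open).
Only numpy, scipy, OpenCV 4.12 (cv2) and the standard library are available. Lean on these libraries where they do the work, as an engineer would, in place of code of your own. Each camera call takes 0.05 s, during which the arm holds its last target.

## Working session

There is one attempt and no reset: what is moved stays moved. The work goes in short steps, Python scripts to look and compute and a shell command to move; the robot and the scene stay as the last step left them, time stands still between calls to the robot, and variables do not carry over. Pictures are saved under pics/ and viewed, and the job is handed in when it is done.

```bash
mkdir -p pics; ls
python3 - <<'E'
from rig import bot
import cv2
s=bot.read_state()
print(s)
for n in("side","top"):
    c=bot.capture(n); cv2.imwrite(f"pics/{n}0.png",c["color"][:,:,::-1]); print(n,c["intrinsics"],c["k1"],c["pose"])
E
```

```text
pics
{'time_s': 0.0, 'joint_positions': array([ 6.10492988e+01,  3.02770160e+01,  8.21579973e+01,  3.39165348e-04,
        6.76893547e+01, -1.02274353e+01]), 'qvel': array([ 0.0684899 , -0.00642423,  0.11438736, -0.01744098, -0.02712739,
       -0.08131155]), 'tau': array([-1.00529174e-03, -4.40037847e+01, -1.76592064e+01,  6.31769956e-02,
        5.82509895e-02, -1.90761830e-04]), 'position': array([0.20023934, 0.59129072, 0.23258359]), 'tcp_rot': array([[-1.05549965e-03,  3.20998602e-01,  9.47079080e-01],
       [-1.89672814e-03,  9.47077261e-01, -3.21000099e-01],
       [-9.99997644e-01, -2.13516703e-03, -3.90792634e-04]]), 'force': array([-0.08330441,  1.05739853, -0.33662208]), 'moment': array([ 0.01505936,  0.04193943, -0.01127277]), 'opening': 0.9967204567735577}
side [[522.5153142    0.         274.34402504]
 [  0.         522.5153142  209.9994328 ]
 [  0.           0.           1.        ]] -0.0817551021233308 [[ 0.54358712 -0.46121039  0.70128312 -0.28384741]
 [-0.83910394 -0.27826134  0.46741332 -0.50126816]
 [-0.02043591 -0.84252929 -0.53826274  0.75327455]
 [ 0.          0.          0.          1.        ]]
top [[434.92281707   0.         285.5718627 ]
 [  0.         434.92281707 207.75732109]
 [  0.           0.           1.        ]] -0.08351887099494107 [[-0.00339891 -0.99121866  0.13218931  0.44990442]
 [-0.99990133  0.00517051  0.01306103  0.08502318]
 [-0.01362983 -0.13213188 -0.99113843  0.98084017]
 [ 0.          0.          0.          1.        ]]
```

View pics/side0.png

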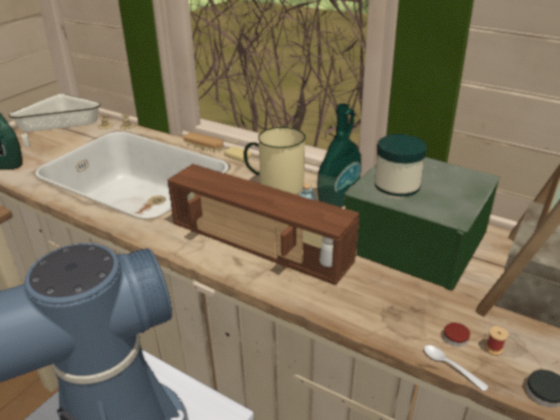

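View pics/top0.png

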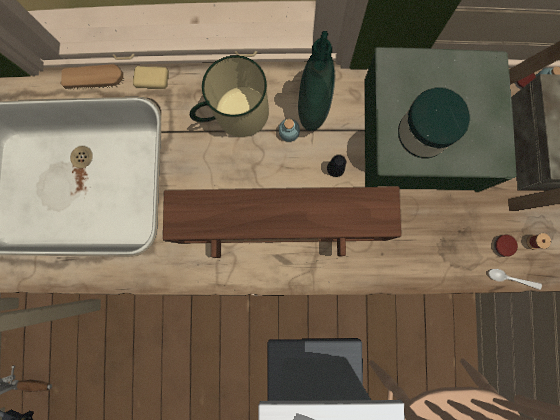

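Run:
```python
import cv2
a=cv2.imread("pics/side0.png")[160:290,155:370]; cv2.imwrite("pics/side0z.png",cv2.resize(a,None,fx=3.7,fy=3.7,interpolation=2))
a=cv2.imread("pics/top0.png")[175:270,150:415]; cv2.imwrite("pics/top0z.png",cv2.resize(a,None,fx=3,fy=3,interpolation=2))
```

```text
(no output)
```

View pics/side0z.png

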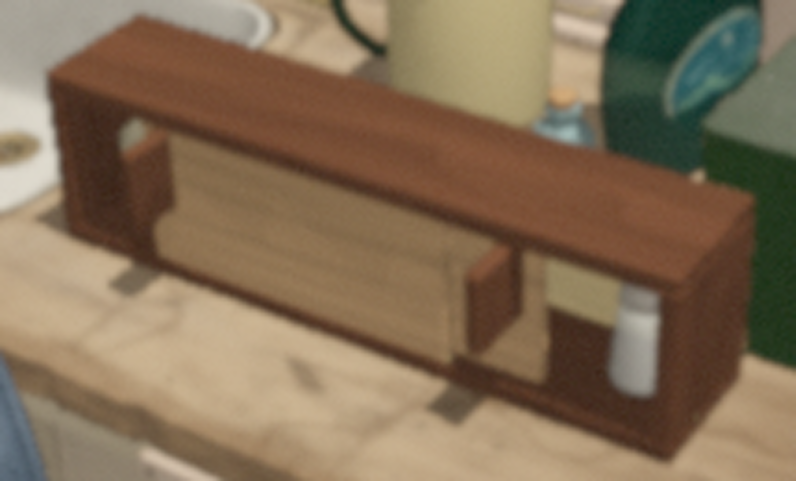

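View pics/top0z.png

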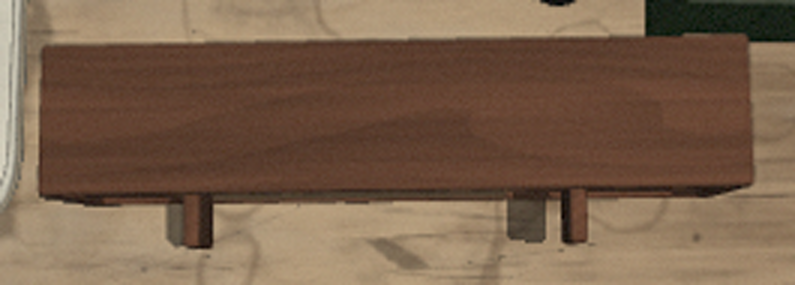

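```bash
cat > h.py <<'E'
import numpy as np,cv2
from rig import bot
def cam(n):
    c=bot.capture(n); return c
def ray(c,uv):
    K=np.array(c["intrinsics"]);d=np.array([c["k1"],0,0,0.])
    p=cv2.undistortPoints(np.array(uv,float).reshape(-1,1,2),K,d).reshape(-1,2)
    T=np.array(c["pose"]); r=np.c_[p,np.ones(len(p))]@T[:3,:3].T
    return T[:3,3],r
def atz(c,uv,z):
    o,r=ray(c,uv); return o+r*((z-o[2])/r[:,2])[:,None]
def proj(c,P):
    T=np.linalg.inv(c["pose"]);P=np.array(P,float)@T[:3,:3].T+T[:3,3]
    return cv2.projectPoints(P.reshape(-1,1,3),np.zeros(3),np.zeros(3),np.array(c["intrinsics"]),np.array([c["k1"],0,0,0.]))[0].reshape(-1,2)
E
python3 - <<'E'
from h import *
np.set_printoptions(precision=4,suppress=True)
t=cam("top");s=cam("side")
q=lambda a:[(x/3+150,y/3+175) for x,y in a]
P=atz(t,q([(43,45),(748,35),(752,185),(40,197)]),.135);print(P)
print(np.linalg.norm(P-np.roll(P,-1,0),axis=1))
z=lambda a:[(x/3.7+155,y/3.7+160) for x,y in a]
S=atz(s,z([(140,15),(755,197),(668,290),(50,75)]),.135);print(S)
H=atz(t,q([(564,240),(587,240),(186,246),(212,246)]),.118);print("fins",H)
for C in (P,S):
    c=C.mean(0); yv=(C[0]+C[3]-C[1]-C[2]);yv/=np.linalg.norm(yv);a=np.arctan2(-yv[0],yv[1]);print(c,np.degrees(a))
    R=np.array([[np.cos(a),-np.sin(a)],[np.sin(a),np.cos(a)]])
    print((H[:,:2]-c[:2])@R)
# shaker base in side: floor z=.012
b=atz(s,z([(633,392)]),.012);print("shaker",b)
print(atz(s,z([(468,350),(520,245)]),.06))
E
```

```text
[[ 0.5997  0.3378  0.135 ]
 [ 0.6037 -0.1292  0.135 ]
 [ 0.5047 -0.1281  0.135 ]
 [ 0.4988  0.3365  0.135 ]]
[0.4671 0.099  0.4646 0.1009]
[[ 0.5976  0.3349  0.135 ]
 [ 0.6057 -0.1289  0.135 ]
 [ 0.4962 -0.1282  0.135 ]
 [ 0.5012  0.3306  0.135 ]]
fins [[ 0.4704 -0.0068  0.118 ]
 [ 0.4703 -0.0219  0.118 ]
 [ 0.4672  0.2426  0.118 ]
 [ 0.4672  0.2254  0.118 ]]
[0.5517 0.1043 0.135 ] 0.6072161879093004
[[-0.0825 -0.1102]
 [-0.0828 -0.1253]
 [-0.083   0.1393]
 [-0.0832  0.122 ]]
[0.5502 0.1021 0.135 ] 0.18946612452083755
[[-0.0802 -0.1086]
 [-0.0803 -0.1238]
 [-0.0825  0.1408]
 [-0.0826  0.1235]]
shaker [[ 0.5457 -0.0848  0.012 ]]
[[ 0.4762 -0.0105  0.06  ]
 [ 0.5858  0.0197  0.06  ]]
```

The salt shaker (white body, grey cap) stands behind the right gap at side-picture pixels of about (327,250). The cream egg cup is on the left, and the black thing behind the cupboard is the decoy. The right fin is at world (0.48, -0.014), about 85 mm open. I'll move over to a point left of that fin with the gripper closed.

```bash
python3 -m inch '{"dp":[[0,0,0],[0,0,0],[0,0,0],[0,0,0],[0,-20,10],[0,-35,18],[0,-35,18],[0,-35,18],[0,-35,18],[0,-35,18],[0,-35,18],[0,-35,18],[0,-35,18],[0,-35,18],[0,-35,18],[0,-35,18],[0,-35,18],[0,-35,18],[0,-35,18],[0,-20,10]],"yaw":[-4.8,-4.8,-4.8,-4.7,0,0,0,0,0,0,0,0,0,0,0,0,0,0,0,0]}' 0; python3 -m inch '{"dp":[[0,0,0],[0,0,0]],"yaw":[0,0]}'
```

```text
time_s: 1.87
position: [0.4784, 0.0601, 0.2338]
tcp_rot: [[0.002, -0.004, 1.0], [-0.001, 1.0, 0.004], [-1.0, -0.001, 0.002]]
force: [-0.3, 0.4, -0.1]
opening: 0.005
time_s: 2.03
position: [0.4763, 0.0627, 0.2334]
tcp_rot: [[-0.001, -0.003, 1.0], [0.0, 1.0, 0.003], [-1.0, 0.0, -0.001]]
force: [-0.0, -0.3, -0.0]
opening: 0.004
```

```bash
python3 -m inch '{"dp":[[15,0,-2],[20,0,0],[20,0,0],[20,0,0],[20,0,0],[17,0,0],[15,0,0],[10,0,0],[0,0,0]],"yaw":[0,0,0,0,0,0,0,0,0]}'
python3 - <<'E'
from h import *
for n in("side","top"):
    c=cam(n); a=c["color"][:,:,::-1]; a=a[150:300,140:420] ; cv2.imwrite(f"pics/{n}1.png",cv2.resize(a,None,fx=2.8,fy=2.8,interpolation=2))
E
```

```text
time_s: 2.78
position: [0.4715, 0.0654, 0.0949]
tcp_rot: [[-0.005, -0.009, 1.0], [0.001, 1.0, 0.009], [-1.0, 0.001, -0.005]]
force: [-0.7, 0.1, -0.3]
opening: 0.01
```

View pics/side1.png

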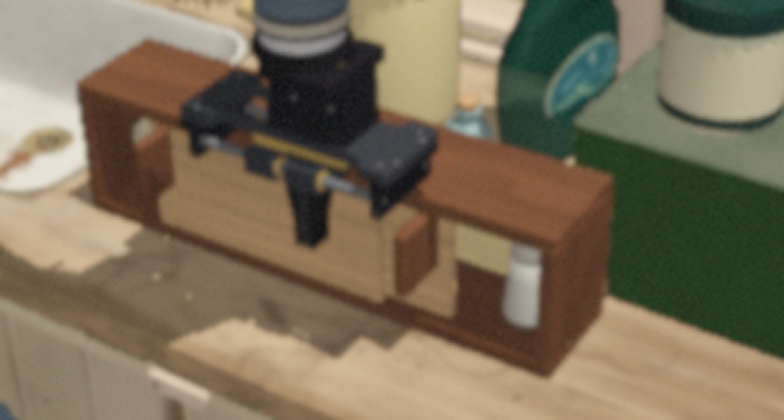

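View pics/top1.png

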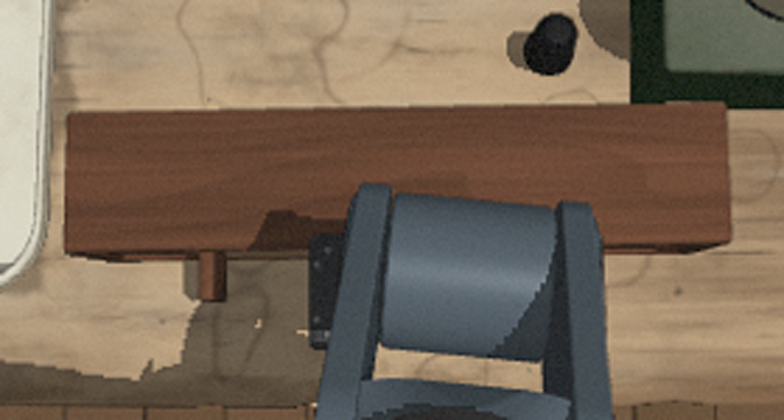

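The closed fingers stand in front of the doors at side-zoom pixel (310,235), left of the right fin at (415,250), and nothing touches. Next I push right.

```bash
python3 -m inch '{"dp":[[0,-10,3],[0,-10,0],[0,-10,0],[0,-6,0],[0,-4,0],[0,-4,0],[0,-4,0],[0,-4,0],[0,-4,0],[0,-4,0],[0,-4,0],[0,-4,0],[0,-4,0],[0,-4,0],[0,-4,0]],"yaw":[0,0,0,0,0,0,0,0,0,0,0,0,0,0,0]}'
```

```text
time_s: 4.13
position: [0.4776, -0.0165, 0.0965]
tcp_rot: [[-0.0, -0.007, 1.0], [0.0, 1.0, 0.007], [-1.0, 0.0, -0.0]]
force: [0.9, 1.9, -1.0]
opening: 0.004
```

```bash
python3 -m inch '{"dp":[[0,-4,0],[0,-4,0],[0,-4,0],[0,-4,0],[0,-4,0],[0,-4,0],[0,-4,0],[0,-4,0],[0,-4,0],[0,-4,0],[0,-4,0],[0,-3,0],[0,-3,0]],"yaw":[0,0,0,0,0,0,0,0,0,0,0,0,0]}'
python3 - <<'E'
from h import *
print(bot.read_state()["force"],bot.read_state()["position"])
c=cam("side"); a=c["color"][:,:,::-1]; a=a[150:300,140:420] ; cv2.imwrite(f"pics/side2.png",cv2.resize(a,None,fx=2.8,fy=2.8,interpolation=2))
E
```

```text
time_s: 5.22
position: [0.478, -0.0667, 0.0966]
tcp_rot: [[0.0, -0.006, 1.0], [-0.0, 1.0, 0.006], [-1.0, -0.0, 0.0]]
force: [0.9, 2.3, -0.0]
opening: 0.006
[ 0.85130934  2.30919694 -0.00816422] [ 0.47795421 -0.06667552  0.0965529 ]
```

View pics/side2.png

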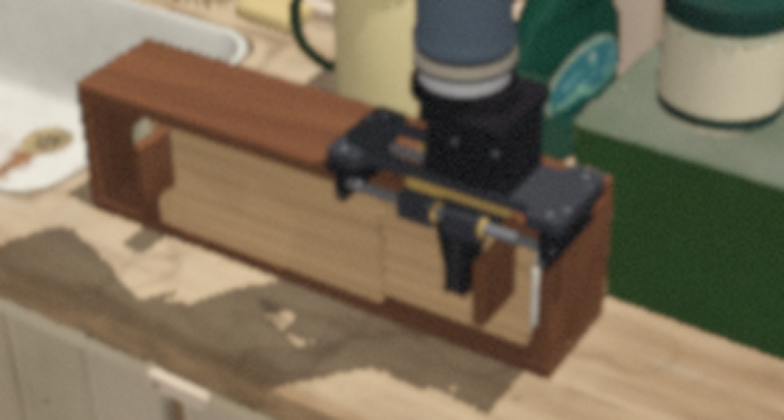

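The door is following, with a gap of roughly 10–15 mm left (zoom pixels x 535–550). I'll finish slowly.

```bash
python3 -m inch '{"dp":[[0,-2,0],[0,-2,0],[0,-2,0],[0,-2,0],[0,-2,0]],"yaw":[0,0,0,0,0]}'; python3 -m inch '{"dp":[[0,-1.5,0],[0,-1.5,0],[0,-1,0]],"yaw":[0,0,0]}'
```

```text
time_s: 5.68
position: [0.478, -0.0764, 0.0966]
tcp_rot: [[0.0, -0.007, 1.0], [-0.0, 1.0, 0.007], [-1.0, -0.0, 0.0]]
force: [1.6, 2.6, 0.1]
opening: 0.006
time_s: 5.93
position: [0.4781, -0.0805, 0.0966]
tcp_rot: [[0.0, -0.006, 1.0], [-0.0, 1.0, 0.006], [-1.0, -0.0, 0.0]]
force: [1.1, 3.8, 0.2]
opening: 0.011
```

```bash
python3 -m inch '{"dp":[[0,-1,0],[0,-1,0],[0,0,0]],"yaw":[0,0,0]}'; python3 -m inch '{"dp":[[0,-1,0],[0,-1,0],[0,0,0]],"yaw":[0,0,0]}'
python3 - <<'E'
from h import *
print(bot.read_state()["force"],bot.read_state()["position"])
c=cam("side"); a=c["color"][:,:,::-1]; a=a[150:300,140:420] ; cv2.imwrite(f"pics/side3.png",cv2.resize(a,None,fx=2.8,fy=2.8,interpolation=2))
E
```

```text
time_s: 6.18
position: [0.478, -0.0807, 0.0965]
tcp_rot: [[0.0, -0.005, 1.0], [0.003, 1.0, 0.005], [-1.0, 0.003, 0.0]]
force: [3.2, 9.5, 0.1]
opening: 0.004
time_s: 6.43
position: [0.478, -0.0808, 0.0965]
tcp_rot: [[-0.0, -0.004, 1.0], [0.006, 1.0, 0.004], [-1.0, 0.006, 0.0]]
force: [4.5, 17.4, 1.2]
opening: 0.004
[ 4.46673722 17.38188055  1.24149916] [ 0.47795287 -0.08080212  0.09653436]
```

View pics/side3.png

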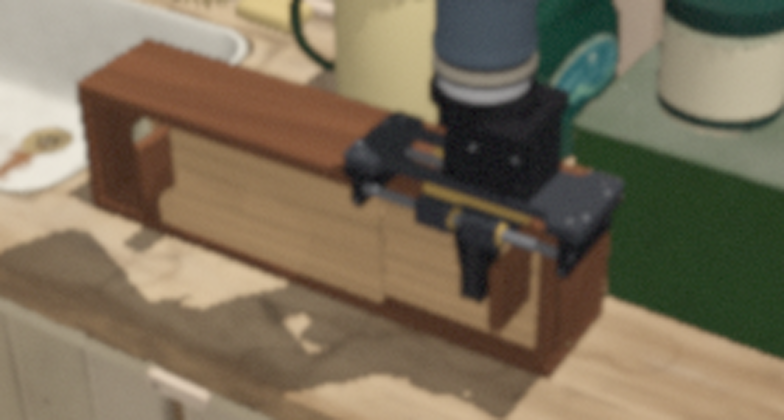

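Force rose to 17 N with no further travel, at the predicted closed position (y ≈ -0.08), so the door is home. Next I back off left, then lift.

```bash
python3 -m inch '{"dp":[[0,2,0],[0,3,0],[0,5,0],[0,10,0],[0,10,0],[0,0,0],[-10,0,-5],[-15,0,-5],[-20,0,0],[-20,0,0],[-20,0,0],[-20,0,0],[-20,0,0],[-15,0,0]],"yaw":[0,0,0,0,0,0,0,0,0,0,0,0,0,0]}'; python3 -m inch '{"dp":[[0,25,0],[0,35,0],[0,35,0],[0,35,0],[0,35,0],[0,30,0],[0,20,0],[0,0,0],[0,0,0],[0,0,0]],"yaw":[0,0,0,0,0,0,0,0,0,0]}'
python3 - <<'E'
from h import *
np.set_printoptions(precision=4,suppress=True)
c=cam("side"); a=c["color"][:,:,::-1]; a=a[150:300,140:420] ; cv2.imwrite(f"pics/side4.png",cv2.resize(a,None,fx=2.8,fy=2.8,interpolation=2))
c=cam("top"); a=c["color"][:,:,::-1]; a=a[150:300,140:420] ; cv2.imwrite(f"pics/top4.png",cv2.resize(a,None,fx=2.8,fy=2.8,interpolation=2))
E
```

```text
time_s: 7.65
position: [0.4677, -0.0547, 0.2389]
tcp_rot: [[0.002, -0.006, 1.0], [-0.001, 1.0, 0.006], [-1.0, -0.001, 0.002]]
force: [0.7, 0.0, 0.3]
opening: 0.002
time_s: 8.48
position: [0.4662, 0.1599, 0.2368]
tcp_rot: [[0.0, -0.007, 1.0], [-0.001, 1.0, 0.007], [-1.0, -0.001, 0.0]]
force: [0.8, -0.3, 0.5]
opening: 0.004
```

View pics/side4.png

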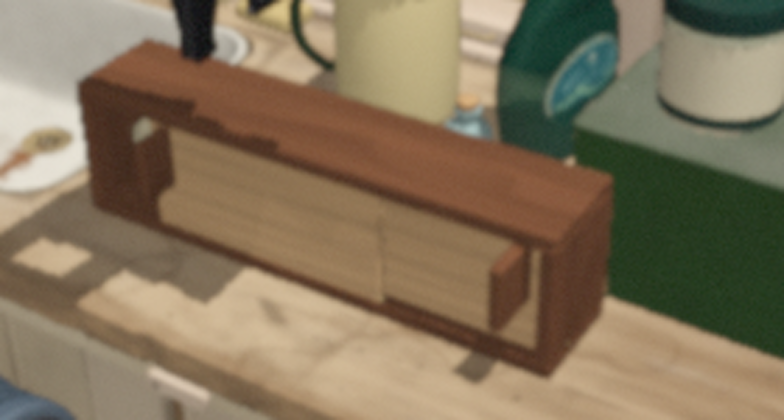

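View pics/top4.png

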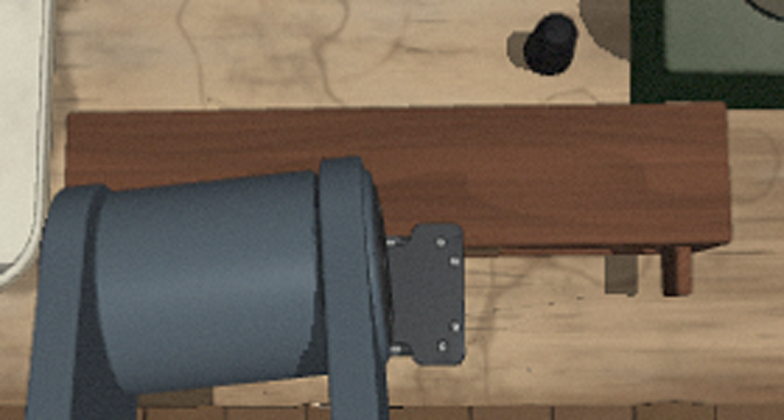

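The right door meets the frame at side-zoom x≈540 and hides the shaker. The left fin is still at (155,165), and the gripper is clear. I'll check the fin's position numerically and hand in.

Run:
```python
from h import *
c=cam("top")
H=atz(c,[(664/2.8+140,293/2.8+150),(691/2.8+140,293/2.8+150)],.118); print(H, "cupboard y", H[:,1].mean()-.1035)
a=cv2.imread("pics/side1.png")[80:230,80:180].astype(float);b=cv2.imread("pics/side4.png")[80:230,80:180].astype(float)
m=lambda x:x[50:125,55:100]
print(cv2.phaseCorrelate(cv2.cvtColor(m(a).astype('float32'),6),cv2.cvtColor(m(b).astype('float32'),6)))
print(bot.read_state()["force"], bot.read_state()["time_s"])
bot.hand_in()
```

```text
[[ 0.47053429 -0.08432286  0.118     ]
 [ 0.47038505 -0.10349185  0.118     ]] cupboard y -0.19740735496798384
((0.5169529826868526, 0.5402616122480239), 0.7639185197618272)
[-0.31210966 -0.07551063  0.7597687 ] 8.6333
the job is handed in; nothing more can be done
```

I closed the right-hand door, where the white salt shaker with the grey cap stands, and handed the job in at 8.6 s. With the gripper shut, I pushed the door's handle to the right, then backed off and lifted clear.

- **Door closed:** the push met 2–4 N along the way. It then rose to 17 N with no further travel, so the door was against the frame.
- **Handle position:** the top picture puts the handle at cupboard y ≈ -0.197, against -0.203 when closed. That 6 mm difference is about what I'd expect here: blurred fin edges measured too wide (19 mm for a 12 mm fin). The side picture shows the door's edge meeting the frame.
- **Left door:** its handle shifted by less than 1 pixel in the enlarged side picture, so it did not move.
- **Salt shaker and egg cup:** the robot never touched either. The egg cup looks unchanged. The shaker is now hidden behind the closed door, so I could not check it at the end.
- **Robot at hand-in:** it was clear of everything, with the force reading below 1 N.

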